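# Re-rack four sawn boards in reverse order

### The arm

A 6-joint arm with a two-finger parallel gripper is mounted at the origin on a cart in front of the work surface, level with it; the furniture and walls round the work are solid. World frame = base frame: x ahead of the robot, y to its left, z up, the work surface at z = 0. Lengths are in m, angles in rad, forces in N, time in s.
With the tool pointing down it reaches from about 0.35 to 0.8 m from the base axis. Payload 7.3 kg.
Tool frame: the origin (TCP) lies between the finger pads; the fingertips stand 25 mm ahead of it and the grasp point (between the pads) lies 6 mm ahead of it (r.tip_extent is the distance from the TCP to the fingertips, in m); z points along the fingers, y is the direction in which the jaws open and shut (so a half turn about z gives the same grasp; the last joint's range is limited). The gripper opens to 85 mm and grips with 20 to 120 N. Pads are 22 mm wide; open, the fingers measure 114 mm over their backs; the gripper's body (76 mm by 85 mm) begins 54 mm behind the grasp point. The pads swing forward as they close: fully open they stand 13 mm farther back than shut.
Start: joints at [0.972, 0.342, 1.524, -0, 1.275, -0.146], TCP at [0.23, 0.472, 0.256] pointing down, gripper open.
Joint ranges: [-2.53, 2.53], [-0.77, 2.02], [0.04, 2.7], [-1, 4.14], [0.28, 2.66], [-3.11, 3.11]. Speed limits (rad/s): [2.57, 2.57, 3.14, 3.14, 3.14, 3.14].

### API

Orientations are given as a unit quaternion [x, y, z, w].
In Python, from workcell import r, command_gripper, optics gives the robot as it stands. The module is installed in compiled form; this text tells all that it offers. Calls block until the motion is done:
- r.reach(position, orientation): joint-space move of the TCP to a pose.
- r.move_straight(position, orientation=None, speed=0.15, max_force=None): straight line of the TCP; orientation=None keeps the orientation; speed is the mean speed in m/s. With max_force (N) it stops when the force on the tool has changed by that much, and returns True; else False.
- r.movej(angles): joint-space move.
- command_gripper(opening, force=None): finger opening in m; force is the grip in N (None keeps the last); returns when the fingers have stopped.
- r.hold(seconds).
- r.solve_ik(position, orientation): joint angles nearest the present ones, or None.
- r.read_state(): the state.
- optics.get_image(name): name is "side" or "top"; returns (picture, depth): 480x640x3 uint8, red, green, blue; 480x640 float32, m along the optical axis (not along the pixel's ray), 0 where there is no reading.
- optics.camera_model(name): a dict with "K" (3x3 intrinsics, pixels), "R" (3x3) and "t" (3): a world point X has camera coordinates R X + t. Camera axes: x right, y down, z forward; pixel columns grow to the right and rows downward; lengths in m; the calibration is good to about 2 mm. A picture is of the moment at which its call begins. camera_model takes no time and is no camera call.
A pose or a line that the arm cannot do raises r.PlanningError and nothing moves.
- r.finish_job(): hands the job in, once; it reports no verdict.
The state is a dict: "time_s": time; "joint_positions": joint angles; "dq": joint speeds; "tau": joint torques, N m; "eef_pos": TCP position; "eef_rot": TCP orientation; "contact_force": force on the tool from outside, world axes, zero at the start; "torque": the same for the moment, N m; "grip_width": finger opening in m.
Only numpy, scipy, OpenCV 4.12 (cv2) and the standard library are available. Lean on these libraries where they do the work, as an engineer would, in place of code of your own. Each camera call takes 0.05 s, during which the arm holds its last target.

### The job

Move the four boards one after another from the rack with the coloured saddles into the slots of the empty rack, in reverse order: the board nearest the red end of the old rack goes into the slot farthest from the red end of the new rack, and so on, down to the last board, which goes next to the red end. Each must stand upright on its long edge as it does now, on the floor of its slot, about midway between the ribs and with its length roughly centred on the rack; no board may topple over on the way.

Things in the scene. Friction and masses are not known exactly. Their poses are not given: they have to be found in the camera images.
- old_rack: the rack that is full at the start: fixed plywood base 332 x 110 x 12 mm that carries four painted saddles in a row, one board in each. Origin: centre of its underside, on the table top. x: along the row, away from the red end (the red-painted end of the base is at x = -145 to -166 mm); z up. The saddles stand at x = -111, -37, +37 and +111 mm, y = 0, in any order.
- new_rack: the rack that is empty at the start: fixed plywood base 332 x 110 x 12 mm with five wooden ribs across it (32 mm wide, 100 mm long, 16 mm high, tops 28 mm above the table), the one at the red end painted red. Origin: centre of its underside, on the table top. x: along the row, away from the red end; y: along the slots; z up. Its four slots are 42 mm wide, centred at x = -111, -37, +37 and +111 mm, y = 0; their floor is at z = 12 mm.
- thick_board: thickest board, pale wood, blue paint mark on the top edge near one end; stands on its long edge: 26 mm thick (x), 160 mm long (y), 70 mm high (z). Origin: centre of its lower edge face; z up. Loose, 0.05 to 0.3 kg. Stands in the thick board's saddle at the start.
- thin_board: thinnest board, pale wood, yellow paint mark on the top edge near one end; stands on its long edge: 12 mm thick (x), 130 mm long (y), 60 mm high (z). Origin: centre of its lower edge face; z up. Loose, 0.05 to 0.3 kg. Stands in the thin board's saddle at the start.
- dark_board: lowest and shortest board, dark red-brown wood, white paint mark on the top edge near one end; stands on its long edge: 18 mm thick (x), 120 mm long (y), 50 mm high (z). Origin: centre of its lower edge face; z up. Loose, 0.05 to 0.3 kg. Stands in the dark board's saddle at the start.
- long_board: longest board, pale wood, green paint mark on the top edge near one end; stands on its long edge: 22 mm thick (x), 240 mm long (y), 66 mm high (z). Origin: centre of its lower edge face; z up. Loose, 0.05 to 0.3 kg. Stands in the long board's saddle at the start.
- thick_saddle: blue U-shaped saddle fixed on the old rack, marks where the thick board stood at the start: slot 38 mm wide, cheeks 10 mm thick, 90 mm long; floor 4 mm and cheek tops 20 mm above its origin, which is the centre of its underside on the rack's base (12 mm above the table). Axes parallel to the old rack's: x across the slot, y along it.
- thin_saddle: yellow U-shaped saddle fixed on the old rack, marks where the thin board stood at the start: slot 24 mm wide, cheeks 10 mm thick, 90 mm long; floor 4 mm and cheek tops 20 mm above its origin, which is the centre of its underside on the rack's base (12 mm above the table). Axes parallel to the old rack's: x across the slot, y along it.
- dark_saddle: white U-shaped saddle fixed on the old rack, marks where the dark board stood at the start: slot 30 mm wide, cheeks 10 mm thick, 90 mm long; floor 4 mm and cheek tops 20 mm above its origin, which is the centre of its underside on the rack's base (12 mm above the table). Axes parallel to the old rack's: x across the slot, y along it.
- long_saddle: green U-shaped saddle fixed on the old rack, marks where the long board stood at the start: slot 34 mm wide, cheeks 10 mm thick, 90 mm long; floor 4 mm and cheek tops 20 mm above its origin, which is the centre of its underside on the rack's base (12 mm above the table). Axes parallel to the old rack's: x across the slot, y along it.

How it is judged:
By the outcome, as a careful person would: the job done as asked, in the order asked, and still so for the second after the job is handed in, with the robot touching nothing.
It also fails if it takes over 96 s, if anything falls off the work surface, if the arm or the gripper's body presses on something with over 40 N, if the wrist force passes 120 N, or if a joint passes its speed limit or range.

## Working session

There is one attempt and no reset: what is moved stays moved. The work goes in short steps, each a Python script; the robot and the scene stay as the last script left them, time stands still between calls to the robot, and variables do not carry over. Pictures are saved under pics/ and viewed, and the job is handed in when it is done.

```bash
mkdir -p pics; ls
python3 - <<'E'
from workcell import r, optics
import cv2,numpy as np
for n in("top","side"):
    p,d=optics.get_image(n); cv2.imwrite(f"pics/{n}0.png",p[:,:,::-1]); np.save(f"{n}0.npy",d); np.save(f"{n}0rgb.npy",p)
    m=optics.camera_model(n); print(n,m, -np.array(m["R"]).T@np.array(m["t"]))
s=r.read_state();print(s["time_s"],s["eef_pos"],s["eef_rot"],s["grip_width"],r.tip_extent)
E
```

```text
pics
top {'K': array([[510.26985631,   0.        , 325.20635876],
       [  0.        , 510.26985631, 242.45220968],
       [  0.        ,   0.        ,   1.        ]]), 'R': array([[-9.79571169e-04, -9.99987678e-01,  4.86673836e-03],
       [-9.96660646e-01,  5.78923113e-04, -8.16530550e-02],
       [ 8.16492314e-02, -4.93047157e-03, -9.96648932e-01]]), 't': array([-0.00643159,  0.54586225,  0.95927289])} [ 0.46570923 -0.00201786  1.00066092]
side {'K': array([[499.0164946 ,   0.        , 326.76122888],
       [  0.        , 499.0164946 , 241.1113742 ],
       [  0.        ,   0.        ,   1.        ]]), 'R': array([[-0.99208025, -0.12522164, -0.0098144 ],
       [-0.06318848,  0.56508945, -0.8226063 ],
       [ 0.10855413, -0.81547131, -0.56852665]]), 't': array([0.52343594, 0.08009802, 0.86961632])} [0.42995129 0.72943012 0.5654264 ]
0.1 [0.22947141 0.47185295 0.25569327] [ 2.24452246e-01  9.74484852e-01 -6.31074332e-04 -2.54816925e-04] 0.08561290546667917 0.025
```

View pics/top0.png

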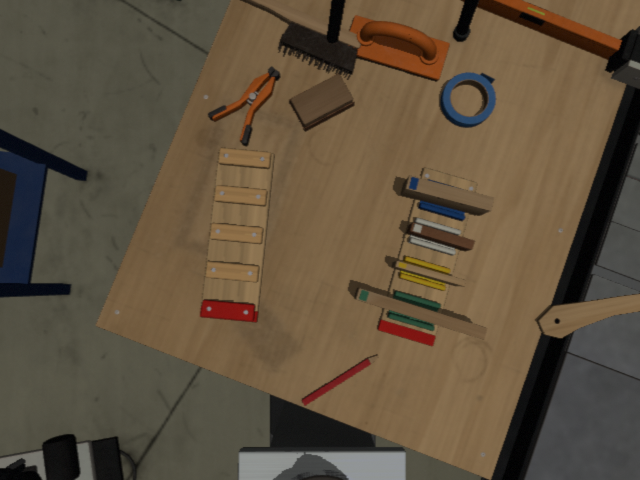

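View pics/side0.png

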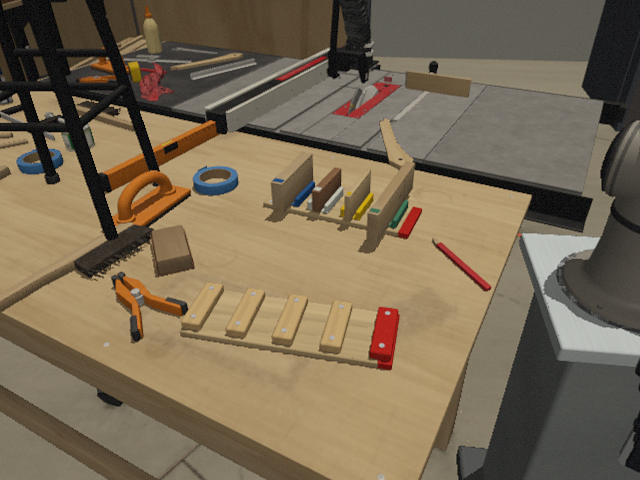

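The old rack's red end is at about (407,333) in the top view. From that end the boards run long (green mark), thin (yellow), dark (white), thick (blue). The new rack's red rib is at (228,311). Next I'll measure the poses.

```bash
cat > m.py <<'E'
import numpy as np,cv2
from workcell import optics
def cloud(n,d):
    m=optics.camera_model(n);K,R,t=map(np.array,(m["K"],m["R"],m["t"]))
    v,u=np.mgrid[:480,:640]
    X=np.stack([(u-K[0,2])*d/K[0,0],(v-K[1,2])*d/K[1,1],d],-1)
    W=(X-t)@R; W[d<=0]=np.nan; return W
def rect(P):
    c,s,a=cv2.minAreaRect((P[:,:2]*1000).astype(np.float32))
    if s[0]<s[1]: s=s[::-1];a+=90
    a=(a+90)%180-90
    return np.round(c,1),np.round(s,1),round(a,2)
def comps(mask,minn=40):
    n,l,st,_=cv2.connectedComponentsWithStats(mask.astype(np.uint8))
    return [l==i for i in range(1,n) if st[i,4]>=minn]
E
python3 - <<'E'
from m import *
for n in("top","side"):
    d=np.load(n+"0.npy");W=cloud(n,d);p=np.load(n+"0rgb.npy").astype(int)
    x,y,z=W[...,0],W[...,1],W[...,2]
    tb=(x>.25)&(x<.7)&(y>-.4)&(y<.35)&(np.abs(z)<.008); print(n,"table z",np.median(z[tb]),z[tb].std())
    reg=(x>.25)&(x<.68)&(y>-.35)&(y<.25)
    for lo,hi in((.058,.1),(.02,.036),(.006,.036)):
        print(lo,hi)
        for c in comps(reg&(z>lo)&(z<hi)):
            P=W[c];print(c.sum(),rect(P),np.round(np.percentile(P[:,2],[5,50,95]),4),p[c].mean(0).astype(int))
    red=reg&(p[...,0]>110)&(p[...,1]<50)&(p[...,2]<50)
    for c in comps(red): P=W[c];print("red",rect(P),np.median(P[:,2]))
E
```

```text
top table z 0.00015182053379433807 0.0018759760679951509
0.058 0.1
1526 (array([ 631.1, -232.6]), array([160.3,  27.4]), 74.96) [0.0653 0.0855 0.0886] [96 80 61]
669 (array([ 555. , -222.3]), array([119.7,  18.7]), 73.0) [0.0626 0.0658 0.0688] [82 60 44]
519 (array([ 485.9, -196.7]), array([129.9,  12.3]), 73.95) [0.0672 0.0758 0.0786] [118  96  64]
1661 (array([ 413.9, -178.3]), array([239.9,  22. ]), 72.57) [0.0792 0.0821 0.0848] [103  84  59]
0.02 0.036
870 (array([638., 157.]), array([100.2,  32.7]), 84.5) [0.0244 0.0279 0.0308] [131 103  68]
153 (array([ 618.9, -228.4]), array([157.9,   7.4]), 72.65) [0.0207 0.0284 0.0351] [36 30 24]
284 (array([ 607.5, -232.3]), array([89.8, 14.4]), 73.88) [0.0226 0.0311 0.0341] [19 39 67]
271 (array([ 576.9, -223.1]), array([89.7, 10.6]), 73.38) [0.0254 0.0312 0.0344] [117 114 103]
878 (array([564.3, 163.9]), array([101.1,  32.1]), 84.68) [0.0247 0.0279 0.0309] [132 104  69]
354 (array([ 541.7, -214.4]), array([116.7,  28.5]), 65.63) [0.0217 0.0312 0.0345] [100  97  87]
265 (array([ 503.3, -201.1]), array([88.8, 10.2]), 73.69) [0.0252 0.0312 0
[... 2400 characters left out ...]
 84.48) [0.0231 0.0263 0.0279] [179 151 104]
1045 (array([417.6, 178.6]), array([102.4,  32.2]), 84.42) [0.0235 0.0263 0.0278] [166  41  33]
0.006 0.036
2138 (array([ 564.1, -219.3]), array([225.5, 158. ]), -8.32) [0.0086 0.0212 0.0333] [114 102  73]
1054 (array([ 387.7, -165.8]), array([239.9,  60.1]), 67.42) [0.0088 0.0159 0.0331] [112  73  54]
208 (array([285.1, -32.2]), array([139. ,  13.4]), -58.62) [0.0061 0.0069 0.0081] [158  49  49]
9480 (array([541.7, 167. ]), array([286.3, 114.2]), -5.37) [0.0088 0.0119 0.0274] [170 132  95]
red (array([ 372.8, -162.6]), array([113.8,  20. ]), 73.43) 0.011041720404107166
red (array([416.1, 179.5]), array([109.1,  33.6]), 84.67) 0.026146853114595504
```

Both cameras agree to about 1.5 mm, and the sizes match the ones given. The new rack's x axis is at -5.46° with its origin near (0.5645, 0.1645). I'll move the long board first, since it stands nearest the red end, and it goes to slot +111.

```bash
cat > h.py <<'E'
import numpy as np
from scipy.spatial.transform import Rotation as Ro
from workcell import r,command_gripper,optics
O=np.array([.5645,.1645]);A=np.radians(-5.46);ex=np.array([np.cos(A),np.sin(A)])
# measured centre, yaw of length (deg), thickness, grasp height above lower edge, target slot
B=dict(long=([.4140,-.1777],72.5,.022,.046,.111),thin=([.4862,-.1960],73.7,.012,.043,.037),
 dark=([.5553,-.2216],73.2,.018,.040,-.037),thick=([.6313,-.2320],74.9,.026,.050,-.111))
def quat(yawlen,flip):
    a=np.radians(yawlen-90+180*flip); y=np.array([np.cos(a),np.sin(a),0]);z=np.array([0,0,-1.])
    return Ro.from_matrix(np.stack([np.cross(y,z),y,z],1)).as_quat()
def st(m):
    s=r.read_state();print(m,round(s["time_s"],2),np.round(s["eef_pos"],4),"w",round(s["grip_width"],4),"F",np.round(s["contact_force"],1));return s
FLIP=0
def pick(n,hov=.19):
    c,yaw,t,h,_=B[n];q=quat(yaw,FLIP);c=np.array(c);zg=.016+h+.006
    r.reach([*c,hov],q);command_gripper(t+.030,40);st("hover")
    print(r.move_straight([*c,zg],q,speed=.12,max_force=15));st("down")
    command_gripper(0.0,40);st("grip")
    r.move_straight([*c,.21],q,speed=.12);return st("lifted")
def place(n,dy=0.):
    _,_,t,h,sx=B[n];c=O+sx*ex+dy*np.array([-ex[1],ex[0]]);q=quat(84.54,FLIP)
    r.reach([*c,.21],q);st("over")
    zf=.012+h+.006
    print(r.move_straight([*c,zf+.012],q,speed=.12,max_force=15));
    print("touch",r.move_straight([*c,zf-.003],q,speed=.02,max_force=4));st("placed")
def release(n):
    t=B[n][2];command_gripper(t+.026);s=st("open")
    p=s["eef_pos"];r.move_straight([p[0],p[1],.19],speed=.12);st("up")
E
python3 - <<'E'
from h import *
for f in(0,1):
  for n,(c,yaw,t,h,sx) in B.items():
    for p,y in((c,yaw),(O+sx*ex,84.54)):
        q=r.solve_ik([*p,.068],quat(y,f));q2=r.solve_ik([*p,.21],quat(y,f));print(f,n,None if q is None else np.round(q,2),None if q2 is None else np.round(q2,2))
E
```

```text
0 long [-0.58  0.47  1.95 -0.    0.71 -0.27] [-0.58  0.25  1.79 -0.    1.1  -0.27]
0 long [ 0.11  0.82  1.22 -0.    1.1   0.21] [ 0.11  0.69  1.06 -0.    1.39  0.21]
0 thin [-0.53  0.57  1.75 -0.    0.82 -0.24] [-0.53  0.38  1.6  -0.    1.16 -0.24]
0 thin [ 0.14  0.71  1.46 -0.    0.98  0.23] [ 0.14  0.56  1.31 -0.    1.28  0.23]
0 dark [-0.51  0.67  1.53 -0.    0.94 -0.21] [-0.51  0.51  1.38 -0.    1.24 -0.21]
0 dark [ 0.17  0.61  1.67 -0.    0.87  0.27] [ 0.17  0.43  1.52 -0.    1.19  0.27]
0 thick [-0.47  0.79  1.29 -0.    1.07 -0.2 ] [-0.47  0.65  1.13 -0.    1.36 -0.2 ]
0 thick [ 0.21  0.52  1.86 -0.    0.77  0.31] [ 0.21  0.32  1.7  -0.    1.13  0.31]
1 long [-0.58  0.47  1.95 -0.    0.71  2.87] [-0.58  0.25  1.79 -0.    1.1   2.87]
1 long [ 0.11  0.82  1.22 -0.    1.1  -2.93] [ 0.11  0.69  1.06 -0.    1.39 -2.93]
1 thin [-0.53  0.57  1.75 -0.    0.82  2.9 ] [-0.53  0.38  1.6  -0.    1.16  2.9 ]
1 thin [ 0.14  0.71  1.46 -0.    0.98 -2.91] [ 0.14  0.56  1.31 -0.    1.28 -2.91]
1 dark [-0.51  0.67  1.53 -0.    0.94  2.93] [-0.51  0.51  1.38 -0.    1.24  2.93]
1 dark [ 0.17  0.61  1.67 -0.    0.87 -2.88] [ 0.17  0.43  1.52 -0.    1.19 -2.88]
1 thick [-0.47  0.79  1.29 -0.    1.07  2.94] [-0.47  0.65  1.13 -0.    1.36  2.94]
1 thick [ 0.21  0.52  1.86 -0.    0.77 -2.84] [ 0.21  0.32  1.7  -0.    1.13 -2.84]
```

Flip 0 is comfortably inside the joint ranges for every pose.

Run:
```python
from h import *
import cv2
pick("long")
a=optics.get_image("top")[0];b=optics.get_image("side")[0]
cv2.imwrite("pics/l1.png",cv2.resize(np.hstack([a,b])[:,:,::-1],(800,300)))
```

```text
hover 2.94 [ 0.4141 -0.1776  0.19  ] w 0.0518 F [-0.   0.2 -0.4]
False
down 4.11 [ 0.4143 -0.1779  0.0685] w 0.0524 F [0.2 0.6 0.1]
grip 4.47 [ 0.4143 -0.1779  0.0686] w 0.0215 F [-0.6  0.1  5.7]
lifted 5.81 [ 0.4136 -0.1775  0.2093] w 0.0217 F [-0.1 -0.4 -1.5]
```

View pics/l1.png

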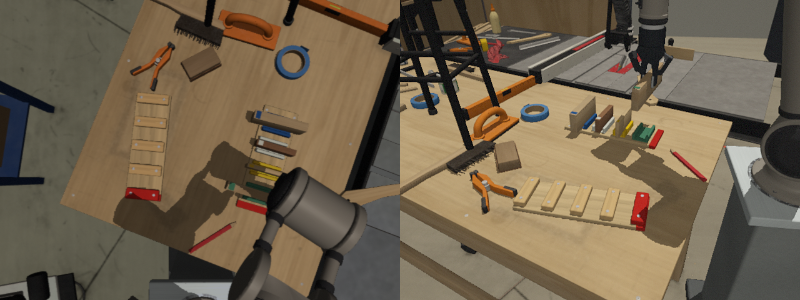

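The long board is held and lifted; it shows near (645,90) in the right half. Next I'll carry it over its slot and check its alignment there.

Run:
```python
from h import *
import cv2
c=O+.111*ex; r.reach([*c,.21],quat(84.54,0)); st("over")
b,d=optics.get_image("side");np.save("s2.npy",d);np.save("s2rgb.npy",b)
cv2.imwrite("pics/l2.png",b[:,:,::-1])
```

```text
over 7.47 [0.675  0.1524 0.2102] w 0.0219 F [-0.3 -0.3 -2.1]
```

View pics/l2.png

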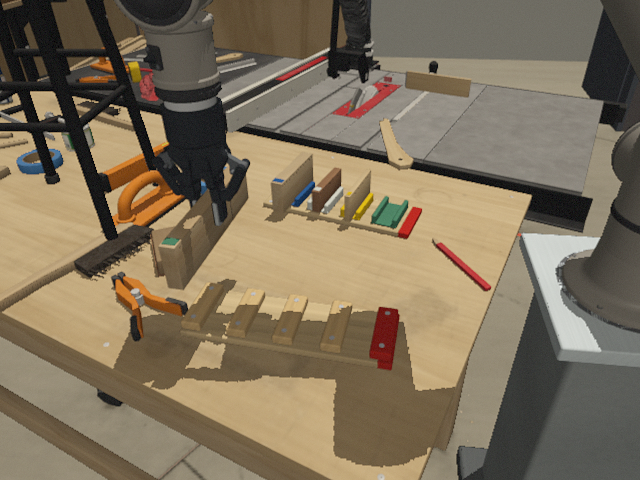

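The board hangs over the far slot with its near end at about (172,262). I'll check its level and yaw from depth.

Run:
```python
from m import *
d=np.load("s2.npy");W=cloud("side",d)
O=np.array([.5645,.1645]);A=np.radians(-5.46);ex=np.array([np.cos(A),np.sin(A)]);ey=np.array([-ex[1],ex[0]])
q=W[...,:2]-O;u=q@ex-.111;v=q@ey;z=W[...,2]
m=(abs(u)<.03)&(abs(v)<.14)&(z>.1)&(z<.26)
for lo in np.arange(-.13,.13,.02):
    k=m&(v>=lo)&(v<lo+.02)
    if k.sum()>5: print(round(lo+.01,3),k.sum(),"u",np.round(np.percentile(u[k],[2,50,98]),4),"z",np.round(np.percentile(z[k],[2,95,98]),4))
print(np.percentile(v[m],[.5,99.5]))
```

```text
-0.12 63 u [-0.0118 -0.011  -0.0101] z [0.159  0.1979 0.1992]
-0.1 120 u [-0.0123 -0.011   0.0094] z [0.1581 0.2218 0.2223]
-0.08 150 u [-0.012  -0.0108  0.0073] z [0.1585 0.2225 0.2228]
-0.06 151 u [-0.012  -0.0108 -0.0011] z [0.1588 0.2225 0.2229]
-0.04 123 u [-0.012  -0.0111 -0.0099] z [0.1575 0.2209 0.2225]
-0.02 155 u [-0.0241 -0.0111  0.0145] z [0.1584 0.2557 0.2578]
0.0 938 u [-0.0268 -0.0125  0.0241] z [0.163  0.2532 0.2573]
0.02 714 u [-0.023  -0.0108  0.0215] z [0.1604 0.2575 0.2587]
0.04 417 u [-0.0119 -0.0108  0.0088] z [0.1589 0.2226 0.223 ]
0.06 467 u [-0.0121 -0.0108  0.0085] z [0.1598 0.2226 0.223 ]
0.08 481 u [-0.012  -0.0108  0.009 ] z [0.1595 0.2227 0.223 ]
0.1 535 u [-0.0119 -0.0108  0.0083] z [0.1584 0.223  0.2232]
0.12 858 u [-0.0116 -0.0026  0.0098] z [0.1587 0.2222 0.2228]
[-0.11611092  0.1189079 ]
```

Level, parallel to the slot and centred to within about 1 mm. I'll place it, then pick up the thin board.

Run:
```python
from h import *
import cv2
place("long");release("long")
pick("thin")
c=O+.037*ex; r.reach([*c,.21],quat(84.54,0)); st("over")
b,d=optics.get_image("side");np.save("s3.npy",d)
cv2.imwrite("pics/l3.png",b[:,:,::-1])
```

```text
over 7.77 [0.6751 0.1531 0.2103] w 0.0216 F [-0.9 -1.1 -2.3]
False
touch True
placed 9.61 [0.6751 0.1539 0.0646] w 0.0218 F [0.7 0.2 5. ]
open 9.98 [0.674  0.1538 0.0631] w 0.048 F [-0.1  0.   0.2]
up 11.19 [0.6735 0.1538 0.1889] w 0.0483 F [ 0.3 -0.2 -0.4]
hover 12.9 [ 0.4867 -0.1954  0.1899] w 0.042 F [-0.7 -0.   0.6]
False
down 14.09 [ 0.4866 -0.1963  0.0656] w 0.0421 F [ 0.6  0.4 -0.4]
grip 14.46 [ 0.4865 -0.1962  0.0656] w 0.0118 F [-1.4 -0.3  4.8]
lifted 15.82 [ 0.4858 -0.1958  0.2092] w 0.0118 F [-0.1  0.3 -0.4]
over 17.22 [0.6014 0.1597 0.2099] w 0.0114 F [ 1.3 -0.4 -1.8]
```

View pics/l3.png

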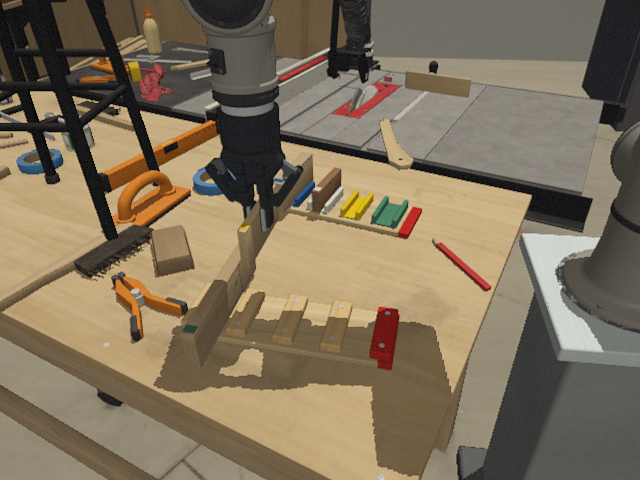

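The long board stands upright in the far slot, around (195,330), and the thin board is held at about (250,235). I'll check both numerically.

```bash
cat >> m.py <<'E'
def chk(f,sx,zlo,zhi,half,name="side"):
    W=cloud(name,np.load(f))
    O=np.array([.5645,.1645]);A=np.radians(-5.46);ex=np.array([np.cos(A),np.sin(A)]);ey=np.array([-ex[1],ex[0]])
    q=W[...,:2]-O;u=q@ex-sx;v=q@ey;z=W[...,2]
    m=(abs(u)<.034)&(abs(v)<half+.03)&(z>zlo)&(z<zhi)
    for lo in np.arange(-half-.01,half+.01,.03):
        k=m&(v>=lo)&(v<lo+.03)
        if k.sum()>5: print(round(lo+.015,3),k.sum(),"u",np.round(np.percentile(u[k],[2,50,98]),4),"z",np.round(np.percentile(z[k],[2,95,98]),4))
    print("v",np.percentile(v[m],[.5,99.5]))
E
python3 - <<'E'
from m import *
chk("s3.npy",.111,.04,.1,.12);chk("s3.npy",.037,.14,.26,.065)
E
```

```text
-0.085 65 u [-0.0115  0.0049  0.0098] z [0.0424 0.0777 0.0778]
-0.055 248 u [-0.0118 -0.0083  0.0095] z [0.0412 0.0775 0.0778]
-0.025 307 u [-0.0121 -0.0103  0.0095] z [0.0412 0.0773 0.0777]
0.005 332 u [-0.0119 -0.0104  0.0093] z [0.0417 0.0776 0.078 ]
0.035 369 u [-0.0121 -0.0104  0.0093] z [0.0418 0.0778 0.0781]
0.065 404 u [-0.012  -0.0103  0.0095] z [0.0424 0.0777 0.078 ]
0.095 444 u [-0.0121 -0.0104  0.0092] z [0.0416 0.0777 0.078 ]
0.125 404 u [-0.012  -0.0033  0.0094] z [0.0409 0.0772 0.0777]
v [-0.08777747  0.12034857]
-0.06 99 u [-0.0067 -0.0059 -0.0045] z [0.1613 0.2182 0.2191]
-0.03 46 u [-0.0195 -0.006   0.0044] z [0.1598 0.2414 0.2523]
0.0 1401 u [-0.0307 -0.0061  0.0321] z [0.1663 0.2536 0.2577]
0.03 490 u [-0.0164 -0.0059  0.0161] z [0.1619 0.256  0.2587]
0.06 573 u [-0.0066 -0.0035  0.0053] z [0.1617 0.2193 0.2198]
v [-0.06291842  0.063689  ]
```

The long board is seated, with its top at 78–79 mm (78 expected) and within 1–2 mm of centre. The thin board hangs true.

Run:
```python
from h import *
import cv2
place("thin");release("thin")
pick("dark")
c=O-.037*ex; r.reach([*c,.21],quat(84.54,0)); st("over")
b,d=optics.get_image("side");np.save("s4.npy",d)
cv2.imwrite("pics/l4.png",b[:,:,::-1])
from m import chk
chk("s4.npy",.037,.04,.1,.065);chk("s4.npy",-.037,.14,.26,.06)
```

```text
over 17.52 [0.6015 0.1601 0.2102] w 0.0118 F [-0.2 -0.3 -0.1]
False
touch True
placed 19.38 [0.6015 0.161  0.0616] w 0.0117 F [ 0.6 -0.4  4.2]
open 19.76 [0.6005 0.1609 0.0607] w 0.0383 F [ 0.3  0.2 -0.1]
up 20.98 [0.6001 0.1608 0.1891] w 0.0381 F [0.1 0.5 0.5]
hover 22.68 [ 0.5557 -0.2207  0.19  ] w 0.0481 F [ 0.1 -0.6 -1. ]
False
down 23.89 [ 0.5558 -0.2219  0.0628] w 0.0477 F [-0.1 -0.1 -0.5]
grip 24.27 [ 0.5556 -0.2218  0.0627] w 0.0175 F [-0.3 -0.4  4.4]
lifted 25.65 [ 0.5549 -0.2214  0.2091] w 0.0173 F [ 1.1 -0.1 -1.3]
over 27.1 [0.5281 0.1671 0.21  ] w 0.0173 F [ 0.1 -1.  -0.6]
-0.06 117 u [-0.0069 -0.0058  0.0046] z [0.0411 0.0713 0.0718]
-0.03 183 u [-0.0068 -0.0058  0.0045] z [0.0411 0.0719 0.072 ]
0.0 198 u [-0.0069 -0.0058  0.0047] z [0.0421 0.0716 0.072 ]
0.03 225 u [-0.007  -0.0058  0.0048] z [0.0412 0.0715 0.0717]
0.06 262 u [-0.0068 -0.0031  0.0049] z [0.0409 0.0717 0.0723]
v [-0.06430255  0.06494653]
-0.025 124 u [-0.0268  0.0036  0.0323] z [0.1658 0.2475 0.2507]
0.005 1481 u [-0.0306 -0.0082  0.0322] z [0.1724 0.2563 0.2587]
0.035 358 u [-0.009  -0.0083  0.0082] z [0.1651 0.2129 0.2133]
0.065 509 u [-0.0088 -0.001   0.0086] z [0.1639 0.2117 0.2123]
v [-0.03435214  0.0595647 ]
```

View pics/l4.png

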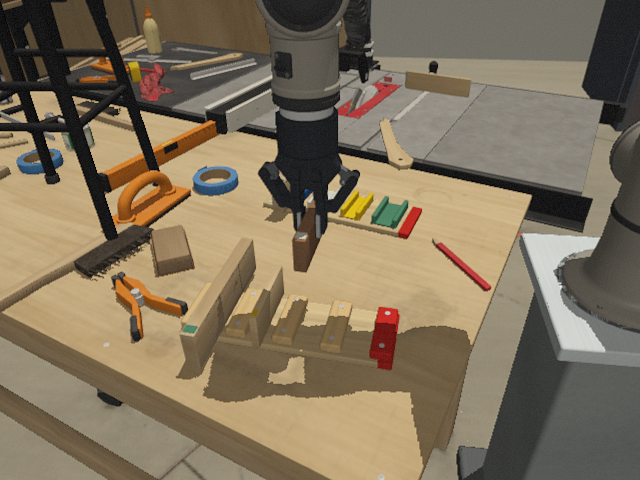

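The long and thin boards stand upright in their slots. The dark board, at about (307,240), is held straight over the third slot. Going on with it and then the thick board.

Run:
```python
from h import *
import cv2
place("dark");release("dark")
pick("thick")
c=O-.111*ex; r.reach([*c,.21],quat(84.54,0)); st("over")
b,d=optics.get_image("side");np.save("s5.npy",d)
cv2.imwrite("pics/l5.png",b[:,:,::-1])
from m import chk
chk("s5.npy",-.037,.04,.1,.06);chk("s5.npy",-.111,.14,.26,.08)
```

```text
over 27.4 [0.5279 0.1673 0.2099] w 0.0174 F [ 0.   0.2 -0.4]
False
touch True
placed 29.29 [0.5277 0.168  0.0586] w 0.017 F [-0.1  0.7  4.4]
open 29.67 [0.527  0.1679 0.058 ] w 0.0438 F [ 0.6 -0.1  0.2]
up 30.92 [0.5266 0.1678 0.1892] w 0.0439 F [ 0.6  0.  -1.1]
hover 32.72 [ 0.6315 -0.231   0.1902] w 0.0561 F [-0.4  0.2 -0.2]
False
down 33.85 [ 0.6318 -0.2323  0.073 ] w 0.056 F [-0.  -0.1  0.4]
grip 34.22 [ 0.6316 -0.2322  0.0728] w 0.0255 F [-0.1 -0.1  3.4]
lifted 35.52 [ 0.6309 -0.2318  0.2089] w 0.0254 F [-0.5  0.  -2. ]
over 37.15 [0.4548 0.1745 0.2101] w 0.0255 F [ 0.   0.4 -1.9]
-0.055 117 u [-0.0095 -0.0034  0.0079] z [0.0416 0.0616 0.0618]
-0.025 191 u [-0.0096 -0.0034  0.0081] z [0.042  0.0619 0.0624]
0.005 202 u [-0.0096 -0.0029  0.0077] z [0.0426 0.0617 0.0621]
0.035 220 u [-0.0097 -0.0037  0.0079] z [0.0426 0.0619 0.0624]
0.065 197 u [-0.0095 -0.001   0.0083] z [0.0407 0.0617 0.0622]
v [-0.05901352  0.06059621]
-0.045 104 u [-0.0041  0.0052  0.0131] z [0.2206 0.2229 0.2233]
-0.015 330 u [-0.0313 -0.0009  0.0319] z [0.1592 0.2473 0.2523]
0.015 1356 u [-0.0307 -0.0092  0.0312] z [0.1717 0.2569 0.2587]
0.045 405 u [-0.0126 -0.0056  0.0122] z [0.158  0.2227 0.2229]
0.075 1204 u [-0.0125 -0.0005  0.0127] z [0.155  0.2225 0.2229]
v [-0.04865294  0.07975724]
```

View pics/l5.png

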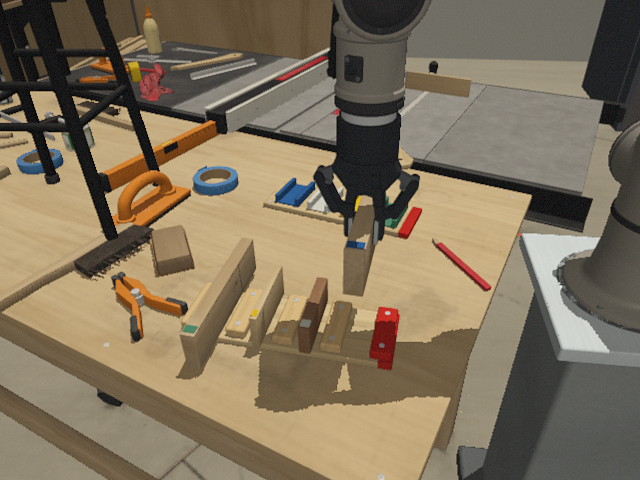

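Dark, at about (313,315), stands centred in its slot. Thick, at about (360,245), hangs over the last slot.

Run:
```python
from h import *
import cv2
place("thick");release("thick")
r.reach([.40,-.12,.30],quat(74,0));st("clear")
from m import chk
for n in("side","top"):
    b,d=optics.get_image(n);np.save("f_%s.npy"%n,d);cv2.imwrite(f"pics/f_{n}.png",b[:,:,::-1])
    print(n)
    for nm,sx,hf in(("long",.111,.12),("thin",.037,.065),("dark",-.037,.06),("thick",-.111,.08)):
        print(nm);chk("f_%s.npy"%n,sx,.045,.1,hf,n)
```

```text
over 37.45 [0.4543 0.1747 0.2099] w 0.0258 F [-0.5  0.6 -1.2]
False
touch True
placed 39.26 [0.4541 0.1751 0.0687] w 0.0255 F [ 0.2 -0.8  4.9]
open 39.63 [0.4534 0.1749 0.0681] w 0.0523 F [-0.2  0.1 -0.4]
up 40.8 [0.453  0.1748 0.1893] w 0.0519 F [ 0.   0.3 -0.7]
clear 42.02 [ 0.4001 -0.1194  0.2995] w 0.0521 F [-0.   0.1  0.2]
side
long
-0.115 146 u [-0.0114 -0.0093  0.01  ] z [0.0472 0.0771 0.0777]
-0.085 237 u [-0.0117 -0.0095  0.0089] z [0.047  0.0779 0.0781]
-0.055 261 u [-0.0118 -0.0093  0.0092] z [0.0471 0.0775 0.0777]
-0.025 289 u [-0.012  -0.0087  0.0094] z [0.0471 0.0775 0.0778]
0.005 308 u [-0.012  -0.0097  0.0095] z [0.0467 0.0775 0.078 ]
0.035 349 u [-0.0121 -0.0095  0.0092] z [0.0467 0.0776 0.078 ]
0.065 375 u [-0.012  -0.0096  0.0096] z [0.047  0.0776 0.0779]
0.095 419 u [-0.0121 -0.0095  0.009 ] z [0.0472 0.0777 0.0781]
0.125 356 u [-0.0119 -0.0031  0.0094] z [0.0455 0.0774 0.0779]
v [-0.11772146  0.12032507]
thin
-0.06 107 u [-0.0066 -0.0057  0.0047] z [0.0461 0.0713 0.072 ]
-0.03 169 u [-0.0069 -0.0054  0.0045] z [0.0468 0.0717 0.072 ]
0.0 181 u [-0.0069 -0.0057  0.
[... 1961 characters left out ...]
0652]
-0.025 164 u [-0.0098 -0.0012  0.0077] z [0.0535 0.0648 0.0653]
0.005 163 u [-0.0098 -0.0009  0.0076] z [0.0585 0.0641 0.0652]
0.035 166 u [-0.0099 -0.0013  0.0078] z [0.0539 0.0646 0.0655]
0.065 45 u [-0.0097 -0.0006  0.0072] z [0.0587 0.0648 0.0653]
v [-0.06100929  0.05775217]
thick
-0.075 202 u [-0.0129 -0.0003  0.0123] z [0.0518 0.0844 0.085 ]
-0.045 254 u [-0.0129 -0.0001  0.0124] z [0.0728 0.0846 0.0855]
-0.015 243 u [-0.0126 -0.0006  0.0121] z [0.0787 0.0843 0.0848]
0.015 255 u [-0.0132 -0.0002  0.0123] z [0.0694 0.0846 0.0854]
0.045 245 u [-0.0129 -0.0002  0.0123] z [0.0776 0.0849 0.0861]
0.075 151 u [-0.0131 -0.0006  0.0117] z [0.0795 0.0853 0.0859]
v [-0.08109472  0.07807188]
```

View pics/f_side.png

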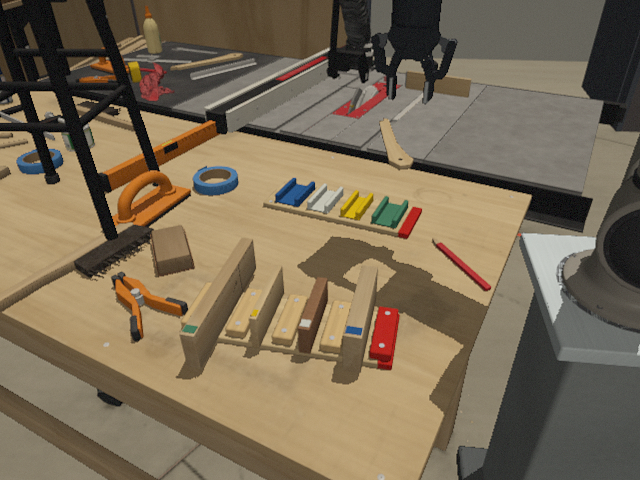

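View pics/f_top.png

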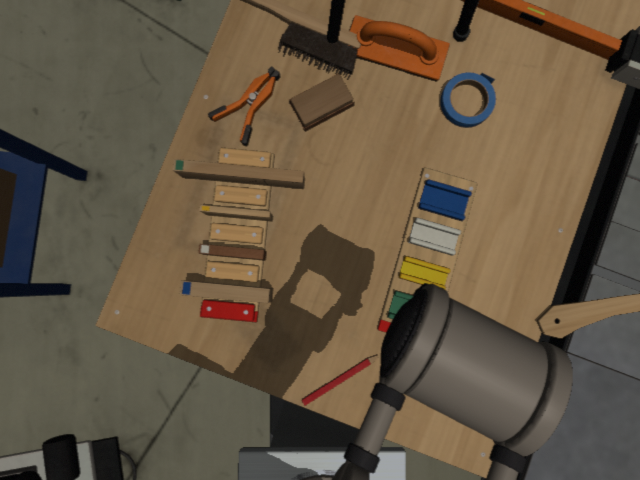

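Both views show the four boards upright. From the red rib in the top view: thick (227,290), dark (232,250), thin (235,212), long (240,174). All are centred within about 2 mm.

```bash
python3 -c "
from workcell import r
r.finish_job();print(r.read_state()['time_s'])"
```

```text
the job is handed in; nothing more can be done
the job is handed in; nothing more can be done
```

All four boards now stand in the new rack in reverse order, and the job is handed in. From the red end they run thick, dark, thin, long. I moved them one at a time in the order long, thin, dark, thick, and the arm was clear at about 42 s of the 96 s allowed.

The last check, from both cameras, found every board upright and parallel to its slot. Each was within about 2 mm of centre, both across the slot and along it. Top-edge heights showed the boards resting on the slot floors. On the heights the side camera read about 1 mm low and the top camera about 2–3 mm high, roughly the calibration error. Sensed wrist forces stayed at 6 N or below in the readings I took, and no check failed.

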